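# Cufflink case into the lost-property box

## Task

Put the dark red cufflink case, left on the ledge of the grey lost-property box, away into the box's well: push the orange spring flap inward with one finger and keep it open while the other finger pushes the case along the ledge, past the flap and over the edge, so that the flap never rubs the case. Only push the case, do not lift it, and leave everything else on the counter where it is. Then draw the fingers back out so that the flap swings fully shut behind it.

Things in the scene. Friction and masses are not known exactly. Their poses are not given: they have to be found in the camera images.
- property_box: Grey box fixed to the counter, open above, 312 mm long (x -152 to +160), 230 mm wide (y -80 to +150), turned up to 0.35 rad. Origin: on the counter, under the middle of the flap opening; x points inward (ledge, flap, well), y left, z up. All x, y below: mm in this frame. Left of ledge and well (y 75 to 150) a shelf at ledge height, a 45 mm high panel across it at x 0.
- ledge (a point): Middle of the flat ledge in front of the flap, on its surface, 70 mm above the counter. Ledge: x -150 to +5, y -74 to +74, blue lips 6 mm wide, 8 mm high along both sides. At its inner end two blue posts 50 mm high (above the ledge), x -8 to +8: hinge post y 64 to 80, strike post y -64 to -80; the flap closes the gap between them.
- well (a point): Centre of the well's padded floor, 8 mm above the counter, 62 mm below the ledge. Open-topped well behind the flap: x 5 to 150, y -66 to +66; its side walls reach 30 mm and its back wall 10 mm above ledge height. A thing pushed over the ledge's edge (x 5) drops in, below the flap.
- flap (a joint): Angle (rad) of the orange flap: 0 shut, 1.55 fully open. Upright plate 120 mm long, 5 mm thick, 4 to 46 mm above ledge height. Hinge upright at x 0, y +60; shut, it runs to y -60 along x 0; it swings inward only (free edge to +x, over the well). Spring with damper, shuts in 1 to 2 s: 0.08 N m shut, 0.20 N m fully open (1 to 3 N at a finger 30 to 100 mm from the hinge).
- flap_edge (a point): Middle of the flap's free edge, 25 mm above ledge height, 120 mm from the hinge.
- case_mid (a point): Centre of the dark red cufflink case with a brass line around it: closed box 44 mm (its x) by 36 mm (its y) by 24 mm high, about 90 g, loose on the ledge in front of the flap's free half, its x axis within 0.2 rad of the box's x. The centre is 12 mm above its underside.
- spool_green: green thread spool, 31 mm across, 42 mm tall, standing on the box's side shelf left of the ledge; origin under its centre; a bystander, to be left alone
- spool_red: red thread spool, 31 mm across, 42 mm tall, standing on the counter right of the box; origin under its centre; a bystander, to be left alone
- stapler: red and black stapler, 130 x 34 x 60 mm, on the counter right of the box; origin under its centre; a bystander, to be left alone
- bell: steel counter bell, 84 mm across, 56 mm tall; origin under its centre; a bystander, to be left alone
- button_jar: glass jar with white cap, 70 mm across, 85 mm tall; origin under its centre; a bystander, to be left alone
- pen_mug: blue ceramic cup, 76 mm across, 95 mm tall; origin under its centre; a bystander, to be left alone
- tape_measure: round yellow tape measure lying flat, 56 mm across, 18 mm tall; origin under its centre; a bystander, to be left alone
Not all that is in view belongs to the job. Leave any blue or purple look-alike of the part that bears case_mid alone.

How it is judged:
By the outcome, as a careful person would: the job done as asked, in the order asked, and still so for the second after the job is handed in, with the robot touching nothing.
It also fails if it takes over 38 s, if anything falls off the work surface, if the arm or the gripper's body presses on something with over 40 N, if the wrist force passes 120 N, or if a joint passes its speed limit or range.

## Robot

A 7-joint arm with a two-finger parallel gripper is mounted at the origin on the work surface. World frame = base frame: x ahead of the robot, y to its left, z up, the work surface at z = 0. Lengths are in m, angles in rad, forces in N, time in s.
With the tool pointing down it reaches from about 0.4 to 0.875 m from the base axis. Payload 19.3 kg.
Tool frame: the origin (TCP) lies midway between the tips of the shut fingers; the grasp point (between the pads) lies 19 mm behind it; z points along the fingers, y is the line along which they close (so a half turn about z gives the same grasp; the last joint's range is limited). The gripper opens to 85 mm and grips with 20 to 120 N. Pads are 22 mm wide; open, the fingers measure 114 mm over their backs; the gripper's body (76 mm by 85 mm) begins 54 mm behind the grasp point. The pads swing forward as they close: fully open they stand 13 mm farther back than shut.
Start: joints at [1.273, 0.521, -0.036, 1.599, 0.021, 1.021, -0.113], TCP at [0.141, -0.609, 0.231] pointing down, gripper open.
Joint ranges: [-2.91, 2.91], [-0.3, 2.13], [-1.5, 1.42], [0.17, 2.43], [-1.26, 4.41], [0.16, 1.93], [-2.52, 2.52]. Speed limits (rad/s): [1.89, 1.89, 2.39, 2.39, 3.01, 3.01, 3.01].

## Interface

Orientations are given as [roll, pitch, yaw] about the fixed x, y, z axes, in that order (R = Rz(yaw) Ry(pitch) Rx(roll)).
In Python, from workcell import * gives the robot as it stands. The module is installed in compiled form; this text tells all that it offers.
- The arm moves only by the tool play_rows, never from a script. Its argument "deltas" is a list of rows, each a list of 7 numbers: the shift along the tool's x, y, z in units of 500 mm (1.0 is 500 mm), then the turn, a rotation vector about the tool's x, y, z in units of 120 degrees (1.0 is 120 degrees), then the closure, from 0 (fully open) to 1 (shut). A call has 1 to 10 rows; each row is the pose to reach, as a shift and turn from the pose commanded when the call began, along the tool's axes at that moment; what a row does not reach only later rows make up. A row lasts 1/10 s, in which the tool goes at most 50 mm and 8.59 degrees, less where a joint would pass 70% of its speed; a pose out of reach is approached as far as the arm can. A call with a number of a shift or a turn outside -1 to 1 is refused whole. A call with a gripper value outside its range is refused whole. The fingers move at their own pace and stop on an object; "newtons" is the grip in N (left out, the last holds). Time passes only in rows, so rows that repeat a pose let the fingers close. It gives the time, the measured TCP pose, the force, the opening and the grip force at its end, in the units of the state.
- observe(): the state, without advancing time (a new reading comes with each control period).
- grab_frame(name): name is "side" or "top" or "wrist"; returns the picture (480x640x3 uint8, red, green, blue); there is no depth.
- get_calibration(name): a dict with "fovy" (degrees; the focal length in pixels is half the picture's height over the tangent of half this angle, whatever the lens; pixels are square), "cx", "cy" (the principal point, pixels), "k1" (the pictures are not rectified: a ray, as slopes to the right and down, at radius r is drawn at 1 + k1 r^2 times it, then the intrinsics apply), "xyz" and "rotation" of the camera in the world. Camera axes: x right, y down, z forward; pixel columns grow to the right and rows downward; lengths in m; the calibration is good to about 2 mm. A picture is of the moment at which its call begins: read the wrist's pose just before it. get_calibration takes no time and is no camera call; for the wrist camera it gives the pose at the moment of the call.
- job_done(): hands the job in; it is judged then, once.
The state is a dict: "clock": time; "qpos": joint angles; "qd": joint speeds; "joint_efforts": joint torques, N m; "position": TCP position; "tool_rot": TCP orientation; "force": force on the tool from outside, world axes, zero at the start; "moment": the same for the moment, N m; "grip_width": finger opening in m; "finger_force": force on a finger pad.
Only numpy, scipy, OpenCV 4.12 (cv2) and the standard library are available. Lean on these libraries where they do the work, as an engineer would, in place of code of your own. Each camera call takes 0.05 s, during which the arm holds its last target. There are 200 camera calls.

## Working session

There is one attempt and no reset: what is moved stays moved. The work goes in short steps, Python scripts to look and compute and a tool call to move; the robot and the scene stay as the last step left them, time stands still between calls to the robot, and variables do not carry over. Pictures are saved under pics/ and viewed, at most 10 in all, crops included, and the job is handed in when it is done.

Besides the shell and the picture viewer there is one more tool, called after "Call:" as name(argument=value, ...), one argument or row to a line, values as JSON. play_rows: Moves the arm, as the interface text tells. Its arguments: {"type":"object","properties":{"deltas":{"type":"array"},"newtons":{"type":"number"}},"required":["deltas"]}

```bash
mkdir -p pics
python3 - <<'E'
from workcell import *
import cv2
s=observe();print({k:s[k] for k in('clock','position','tool_rot','grip_width','force')})
for n in('side','top'):
    cv2.imwrite(f'pics/{n}0.png',grab_frame(n)[:,:,::-1]);print(n,get_calibration(n))
print(get_calibration('wrist'))
E
```

```text
{'clock': 0.0, 'position': array([ 0.14103445, -0.60851654,  0.23070749]), 'tool_rot': array([-3.14042077e+00,  7.47481178e-05,  2.27769328e-01]), 'grip_width': 0.08525670521801249, 'force': array([ 0.4875715 , -0.49289447,  0.53516881])}
side {'fovy': 42.097186716325545, 'cx': 324.1594871984731, 'cy': 236.58150919979965, 'k1': -0.12414827058059222, 'xyz': array([ 0.23769434, -1.23489624,  1.12537009]), 'rotation': array([-2.25198251e+00,  1.76186569e-03, -2.26314267e-01])}
top {'fovy': 54.7902475490068, 'cx': 316.7126782529499, 'cy': 239.53442458858234, 'k1': -0.012222822104622874, 'xyz': array([0.33018961, 0.00430765, 1.04426992]), 'rotation': array([-2.94422741, -0.01947317, -1.56173107])}
{'fovy': 58.775477379814845, 'cx': 321.8022263765282, 'cy': 243.94012430449183, 'k1': 0.005793247215946363, 'xyz': array([ 0.22062935, -0.58924281,  0.37342027]), 'rotation': array([ 2.81518755e+00,  1.52486527e-03, -1.34247021e+00])}
```

View pics/top0.png

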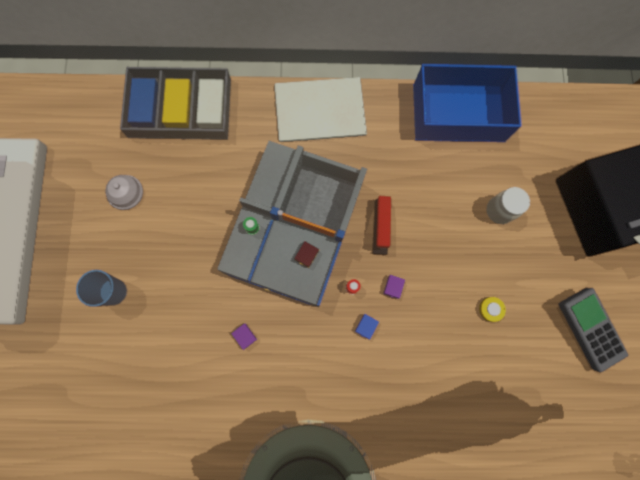

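View pics/side0.png

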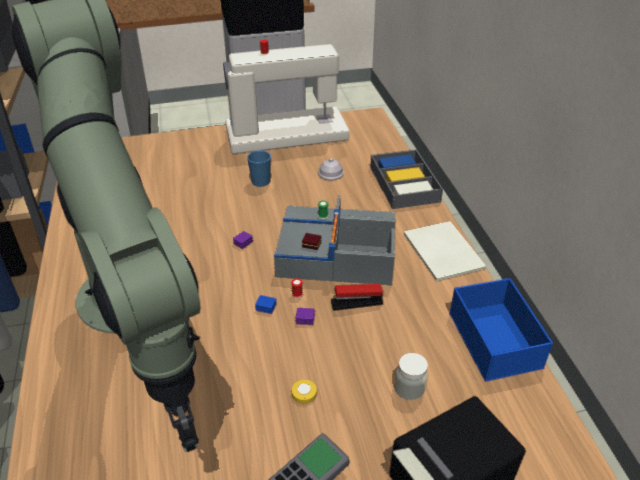

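The top view shows the box around (290,225), its flap from (280,213) to (340,235) and the case at (307,254). The side view agrees with this. I'll enlarge the box.

```bash
cat > h.py <<'E'
import numpy as np, cv2
from scipy.spatial.transform import Rotation as Ro
def cam(c):
    f=240/np.tan(np.radians(c['fovy']/2)); return f,Ro.from_euler('xyz',c['rotation']).as_matrix(),np.array(c['xyz'])
def p2w(c,px,z):
    f,R,t=cam(c); d=(np.array(px,float)-[c['cx'],c['cy']])/f; u=d.copy()
    for _ in range(20): u=d/(1+c['k1']*(u@u))
    r=R@np.array([u[0],u[1],1]); return t+r*(z-t[2])/r[2]
def w2p(c,p):
    f,R,t=cam(c); q=R.T@(np.asarray(p,float)-t); u=q[:2]/q[2]
    return u*(1+c['k1']*(u@u))*f+[c['cx'],c['cy']]
E
python3 - <<'E'
import cv2
a=cv2.imread('pics/top0.png')[135:310,210:375]
cv2.imwrite('pics/top0c.png',cv2.resize(a,None,fx=3.4,fy=3.4,interpolation=cv2.INTER_CUBIC))
E
```

```text
(no output)
```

View pics/top0c.png

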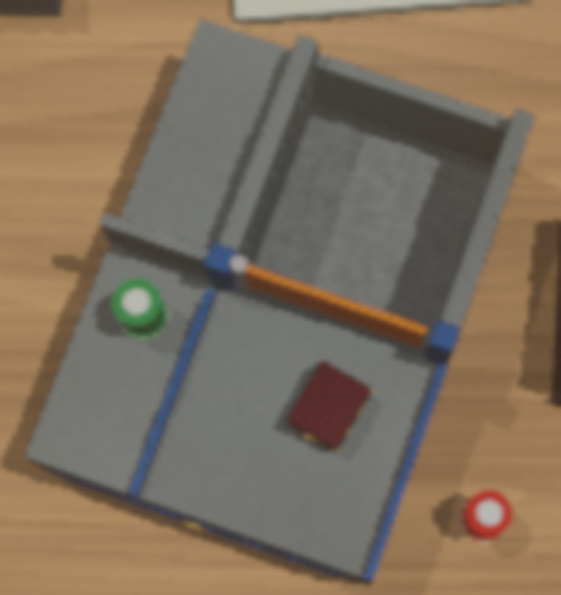

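```bash
cat >> h.py <<'E'
def box2w(b,p): # p mm in box frame
    c,s=np.cos(b[2]),np.sin(b[2]); p=np.asarray(p,float)/1000
    return np.array([b[0]+c*p[0]-s*p[1],b[1]+s*p[0]+c*p[1],p[2]])
def w2box(b,p):
    c,s=np.cos(b[2]),np.sin(b[2]); x,y=p[0]-b[0],p[1]-b[1]
    return np.array([c*x+s*y,-s*x+c*y,p[2]])*1000
E
python3 - <<'E'
from h import *
from workcell import get_calibration
from scipy.optimize import least_squares
c=get_calibration('top')
f=lambda u:(210+u[0]/3.4,135+u[1]/3.4)
o=[((222,262),(0,72,120)),((444,337),(0,-72,120)),((28,457),(-152,150,70)),((370,580),(-152,-80,74)),((203,22),(160,150,70)),((135,493),(-150,77,78)),((530,117),(160,-73,100))]
r=lambda b:np.concatenate([w2p(c,box2w(b,p))-f(u) for u,p in o])
s=least_squares(r,[.5,0,0.3],loss='soft_l1');print(s.x,r(s.x).reshape(-1,2).round(1).tolist())
b=s.x;np.save('b.npy',b)
cs=[w2box(b,p2w(c,f(u),.094)) for u in((325,362),(370,394),(334,446),(290,412))]
cs=np.array(cs);print(cs.round(1),cs.mean(0).round(1))
print(b,[w2box(b,p2w(c,f(u),.112)).round() for u in((136,302),)],[w2box(b,p2w(c,f(u),.042)).round() for u in((489,513),)])
E
```

```text
[ 0.55045457  0.00545804 -0.33855459] [[0.2, -1.2], [0.9, 0.3], [-1.5, 0.6], [0.5, 1.9], [0.3, -1.5], [-0.8, 0.5], [-0.1, -1.2]]
[[-34.3  -6.5  94. ]
 [-43.5 -39.2  94. ]
 [-81.3 -29.6  94. ]
 [-70.8   2.9  94. ]] [-57.5 -18.1  94. ]
[ 0.55045457  0.00545804 -0.33855459] [array([-42., 113., 112.])] [array([ -81., -135.,   42.])]
```

The box fit agrees to about 2 mm, with yaw about -0.339. The case is at about (-57,-18) in the box frame, yaw about -0.25. Next I'll work out a move to a hover pose, with finger A (inward, at +tool y) 15° left of the box's x, and take a nearer look.

```bash
cat >> h.py <<'E'
def delta(target,yaw,s):
    R=Ro.from_euler('xyz',s['tool_rot']); T=Ro.from_euler('xyz',[np.pi,0,yaw])
    return (R.inv().apply(np.asarray(target)-s['position'])/.5).round(4),((R.inv()*T).as_rotvec()/np.radians(120)).round(4)
def tcp(b,B,phi,tipz): # B finger centre (mm box), phi rad rel. box x -> tcp world, yaw
    B=np.array(B,float); m=B+49.7*np.array([np.cos(phi),np.sin(phi)])
    p=box2w(b,[m[0],m[1],tipz-13]); return p,b[2]+phi+np.pi/2
E
python3 - <<'E'
from h import *
from workcell import *
b=np.load('b.npy');s=observe()
print(tcp(b,(-112,-14),np.radians(15),170))
print(delta([.47,-.38,.26],.23+.65,s), s['qpos'])
E
```

```text
(array([0.4897161 , 0.02563964, 0.157     ]), np.float64(1.4940411222687737))
(array([ 0.7441, -0.2968, -0.0581]), array([-5.000e-04, -2.000e-04, -3.114e-01])) [ 1.27278416  0.52196395 -0.03636324  1.59993712  0.02115949  1.02112984
 -0.11278562]
```

Call:
play_rows(
  deltas=[
    [0.744,-0.297,-0.058,0,0,-0.311,0],
    [0.744,-0.297,-0.058,0,0,-0.311,0],
    [0.744,-0.297,-0.058,0,0,-0.311,0],
    [0.744,-0.297,-0.058,0,0,-0.311,0],
    [0.744,-0.297,-0.058,0,0,-0.311,0],
    [0.744,-0.297,-0.058,0,0,-0.311,0],
    [0.744,-0.297,-0.058,0,0,-0.311,0],
    [0.744,-0.297,-0.058,0,0,-0.311,0],
    [0.744,-0.297,-0.058,0,0,-0.311,0],
    [0.744,-0.297,-0.058,0,0,-0.311,0],
  ],
)

```text
clock: 1.1
position: [0.4708, -0.3791, 0.2599]
tool_rot: [-3.141, -0.0, 0.882]
force: [-0.0, -0.1, 0.3]
grip_width: 0.0851
finger_force: 0.0
```

Run:
```python
from h import *
from workcell import *
s=observe()
print(s['position'],s['tool_rot'],s['qpos'])
print(delta([.46,.005,.26],1.494,s))
```

```text
[ 0.47081384 -0.3791191   0.25992941] [-3.14097065e+00 -1.52905709e-04  8.81542158e-01] [ 0.77098304  0.47151378 -0.27432971  1.61355812  0.13995874  1.07647719
 -0.23073557]
(array([ 5.791e-01, -5.053e-01,  3.000e-04]), array([-3.000e-04, -2.000e-04, -2.924e-01]))
```

Call:
play_rows(
  deltas=[
    [0.579,-0.505,0,0,0,-0.292,0],
    [0.579,-0.505,0,0,0,-0.292,0],
    [0.579,-0.505,0,0,0,-0.292,0],
    [0.579,-0.505,0,0,0,-0.292,0],
    [0.579,-0.505,0,0,0,-0.292,0],
    [0.579,-0.505,0,0,0,-0.292,0],
    [0.579,-0.505,0,0,0,-0.292,0],
    [0.579,-0.505,0,0,0,-0.292,0],
    [0.579,-0.505,0,0,0,-0.292,0],
    [0.579,-0.505,0,0,0,-0.292,0],
  ],
)

```text
clock: 2.1
position: [0.4599, 0.003, 0.2602]
tool_rot: [-3.141, 0.001, 1.49]
force: [-0.3, 0.1, -0.7]
grip_width: 0.0852
finger_force: 0.0
```

Run:
```python
from h import *
from workcell import *
import pickle
c=get_calibration('wrist');im=grab_frame('wrist')
s=observe()
print(s['position'],s['tool_rot'],c['xyz'])
cv2.imwrite('pics/w1.png',im[:,:,::-1]);pickle.dump(c,open('w1.pkl','wb'))
```

```text
[0.45994371 0.00230615 0.26013292] [-3.14120364e+00  7.20493304e-04  1.48888674e+00] [0.4660523  0.08589698 0.4027819 ]
```

View pics/w1.png

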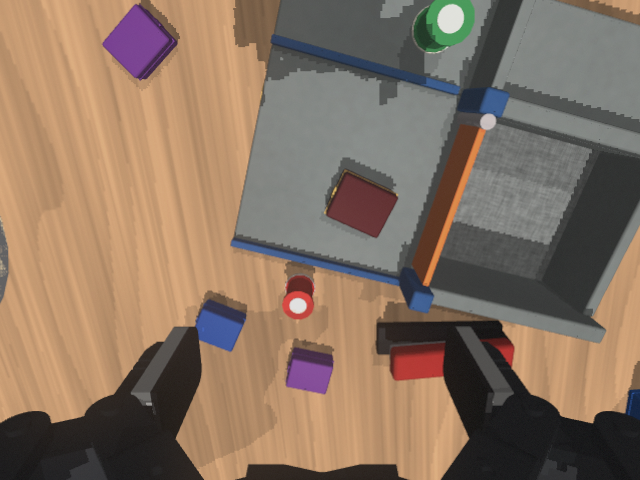

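Wrist view: hinge post top at about (493,101), strike post top at about (420,298), ledge front corners at the lips (234,243) and (274,40). The case's top corners are at (348,170), (397,197), (378,237) and (327,209).

Run:
```python
from h import *
import pickle
from scipy.optimize import least_squares
c=pickle.load(open('w1.pkl','rb'))
b0=np.load('b.npy')
o=[((493,101),(0,72,120)),((420,298),(0,-72,120)),((274,39),(-152,77,78)),((234,242),(-152,-77,78)),((603,337),(160,-73,100))]
for p in [(0,72,120),(0,-72,120),(-152,77,78),(-152,-77,78),(160,-73,100)]: print(p,w2p(c,box2w(b0,p)).round())
r=lambda b:np.concatenate([w2p(c,box2w(b,p))-u for u,p in o])
s=least_squares(r,b0,loss='soft_l1');b=s.x;print(b,r(b).reshape(-1,2).round(1).tolist())
np.save('b2.npy',b)
for bb in(b,b0):
    cs=np.array([w2box(bb,p2w(c,u,.094)) for u in((349,170),(397,197),(378,237),(327,208))]);print(cs.round(1).tolist(),cs.mean(0).round(1))
a=cv2.imread('pics/w1.png')[20:320,220:620].copy()
a=cv2.resize(a,None,fx=2,fy=2,interpolation=cv2.INTER_CUBIC)
def dr(P,col):
    q=np.array([(w2p(c,box2w(b,p))-[220,20])*2 for p in P]);cv2.polylines(a,[q.round().astype(int).reshape(-1,1,2)],True,col,1)
for y in(72,-72): dr([(-8,y-8,120),(8,y-8,120),(8,y+8,120),(-8,y+8,120)],(0,255,0))
dr([(-150,-74,70),(-150,74,70),(5,74,70),(5,-74,70)],(0,255,255)); dr([(-2.5,60,116),(-2.5,-60,116),(2.5,-60,116),(2.5,60,116)],(255,255,255))
cv2.imwrite('pics/w1o.png',a)
```

```text
(0, 72, 120) [495. 106.]
(0, -72, 120) [421. 305.]
(-152, 77, 78) [270.  39.]
(-152, -77, 78) [228. 243.]
(160, -73, 100) [603. 341.]
[ 0.54994292  0.00807324 -0.32963984] [[0.9, 0.7], [0.7, 4.4], [-7.1, -2.2], [-6.7, -0.1], [0.9, -0.1]]
[[-74.2, 4.8, 94.0], [-34.7, -5.5, 94.0], [-39.3, -38.7, 94.0], [-82.6, -26.3, 94.0]] [-57.7 -16.4  94. ]
[[-75.6, 6.5, 94.0], [-36.0, -3.5, 94.0], [-40.3, -36.7, 94.0], [-83.7, -24.8, 94.0]] [-58.9 -14.6  94. ]
```

View pics/w1o.png

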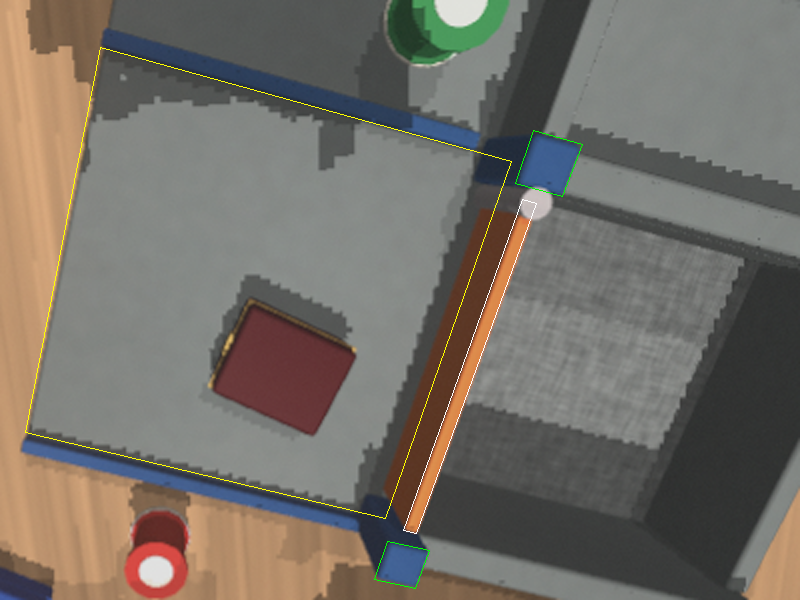

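The overlay fits to about 2 mm. The fingertips measure about 12 mm above the TCP, as stated. Now I'll plan the descent and push.

Run:
```python
from h import *
from workcell import *
b=np.load('b2.npy');s=observe();ph=np.radians(15)
p,y=tcp(b,(-114,-12.5),ph,140);print(p,y,delta(p,y,s))
p2,_=tcp(b,(-114,-12.5),ph,78);print(p2)
```

```text
[0.4876202  0.02977923 0.127     ] 1.5029558767809328 (array([0.0595, 0.0508, 0.2662]), array([-0.0002,  0.0003, -0.0067]))
[0.4876202  0.02977923 0.065     ]
```

Call:
play_rows(
  deltas=[
    [0.0595,0.051,0.06,0,0,-0.0067,0],
    [0.0595,0.051,0.13,0,0,-0.0067,0],
    [0.0595,0.051,0.2,0,0,-0.0067,0],
    [0.0595,0.051,0.266,0,0,-0.0067,0],
    [0.0595,0.051,0.266,0,0,-0.0067,0],
    [0.0595,0.051,0.31,0,0,-0.0067,0],
    [0.0595,0.051,0.35,0,0,-0.0067,0],
    [0.0595,0.051,0.39,0,0,-0.0067,0],
    [0.0595,0.051,0.39,0,0,-0.0067,0],
  ],
)

```text
clock: 3.05
position: [0.4877, 0.0302, 0.065]
tool_rot: [-3.14, 0.001, 1.503]
force: [-1.2, -0.5, -0.2]
grip_width: 0.0858
finger_force: 0.0
```

Run:
```python
from h import *
from workcell import *
import pickle
b=np.load('b2.npy');s=observe();ph=np.radians(15)
c=get_calibration('wrist');im=grab_frame('wrist')
cv2.imwrite('pics/w2.png',im[:,:,::-1]);pickle.dump(c,open('w2.pkl','wb'))
print(s['position'],s['tool_rot'],s['force'])
for B in ((-90,-12.5),(0,-12.5),(10,-12.5),(-120,-12.5)):
  p,y=tcp(b,B,ph,78);print(B,p,delta(p,y,s))
```

```text
[0.48768772 0.03019574 0.06497202] [-3.13998644e+00  9.02494240e-04  1.50310478e+00] [-1.16538003 -0.50786358 -0.23078702]
(-90, -12.5) [0.51032801 0.02201038 0.065     ] (array([-0.0133,  0.0463, -0.0001]), array([-0.0008,  0.0004,  0.0001]))
(0, -12.5) [ 0.59548232 -0.00712283  0.065     ] (array([-0.0599,  0.2201, -0.0004]), array([-0.0008,  0.0004,  0.0001]))
(10, -12.5) [ 0.60494391 -0.01035985  0.065     ] (array([-0.0651,  0.2395, -0.0004]), array([-0.0008,  0.0004,  0.0001]))
(-120, -12.5) [0.48194324 0.03172145 0.065     ] (array([ 0.0023, -0.0117, -0.    ]), array([-0.0008,  0.0004,  0.0001]))
```

View pics/w2.png

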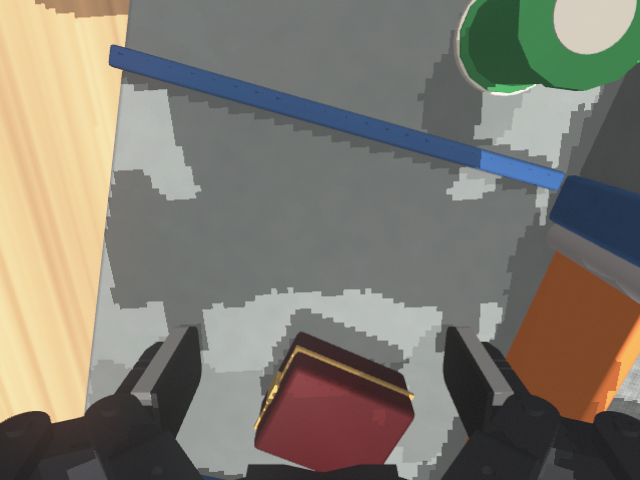

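The fingers straddle the case with the flap just ahead of the right one, and nothing is touching. I'll push in the first stage to B x = -72.

Call:
play_rows(
  deltas=[
    [-0.003,0.012,0,0,0,0,0],
    [-0.006,0.023,0,0,0,0,0],
    [-0.009,0.035,0,0,0,0,0],
    [-0.0125,0.046,0,0,0,0,0],
    [-0.015,0.054,0,0,0,0,0],
    [-0.017,0.062,0,0,0,0,0],
    [-0.0195,0.07,0,0,0,0,0],
    [-0.0215,0.078,0,0,0,0,0],
    [-0.0215,0.078,0,0,0,0,0],
  ],
)

```text
clock: 4.0
position: [0.5263, 0.0178, 0.0651]
tool_rot: [-3.141, 0.0, 1.504]
force: [-2.4, -1.0, -1.1]
grip_width: 0.0855
finger_force: 1.7
```

Run:
```python
from h import *
from workcell import *
b=np.load('b2.npy');s=observe();ph=np.radians(15)
im=grab_frame('wrist')[:,:,::-1]; t=grab_frame('top')[150:320,200:380,::-1]
t=cv2.resize(t,(360,340),interpolation=cv2.INTER_CUBIC)
a=np.zeros((480,760,3),np.uint8);a[:,:400]=cv2.resize(im,None,fx=1,fy=1)[:,120:520];a[:340,400:]=t
cv2.imwrite('pics/m3.png',a)
print(s['position'],s['tool_rot'],s['force'])
```

```text
[0.52633452 0.01784804 0.06513501] [-3.14114888e+00  1.48948761e-04  1.50433734e+00] [-2.3930635  -0.9582684  -1.09447131]
```

View pics/m3.png

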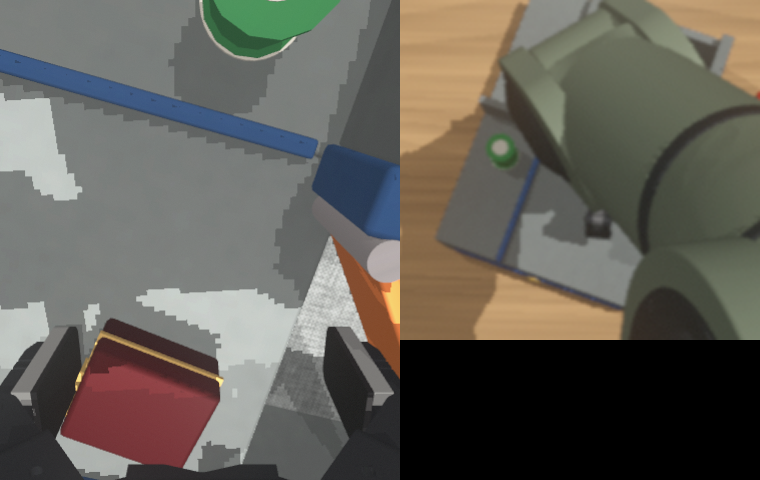

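The flap is open well clear of the case (free gap right of the case), and the case is pressed by the left finger and squaring up. I'll continue 36 mm.

Call:
play_rows(
  deltas=[
    [-0.002,0.008,0,0,0,0,0],
    [-0.004,0.016,0,0,0,0,0],
    [-0.0065,0.024,0,0,0,0,0],
    [-0.0085,0.032,0,0,0,0,0],
    [-0.0105,0.04,0,0,0,0,0],
    [-0.013,0.048,0,0,0,0,0],
    [-0.015,0.056,0,0,0,0,0],
    [-0.017,0.064,0,0,0,0,0],
    [-0.019,0.07,0,0,0,0,0],
    [-0.019,0.07,0,0,0,0,0],
  ],
)

```text
clock: 5.1
position: [0.561, 0.0061, 0.0653]
tool_rot: [3.141, 0.0, 1.504]
force: [-0.8, -2.1, -0.2]
grip_width: 0.0855
finger_force: 1.2
```

Run:
```python
from h import *
from workcell import *
b=np.load('b2.npy');s=observe();ph=np.radians(15)
cv2.imwrite('pics/w4.png',grab_frame('wrist')[:,:,::-1])
print(s['position'],s['tool_rot'],s['force'],w2box(b,s['position'])-[48,12.9,0])
for B in ((0,-12.5),(12,-12.5)):
  p,y=tcp(b,B,ph,78);print(B,p,delta(p,y,s))
```

```text
[0.56098245 0.00606403 0.06531101] [3.14113556e+00 4.82637104e-06 1.50428304e+00] [-0.80275161 -2.07455905 -0.18863287] [-36.90446162 -11.22751838  65.31101118]
(0, -12.5) [ 0.59548232 -0.00712283  0.065     ] (array([-0.0217,  0.0706,  0.0007]), array([0.0002, 0.    , 0.0006]))
(12, -12.5) [ 0.60683623 -0.01100726  0.065     ] (array([-0.028 ,  0.0938,  0.0007]), array([0.0002, 0.    , 0.0006]))
```

View pics/w4.png

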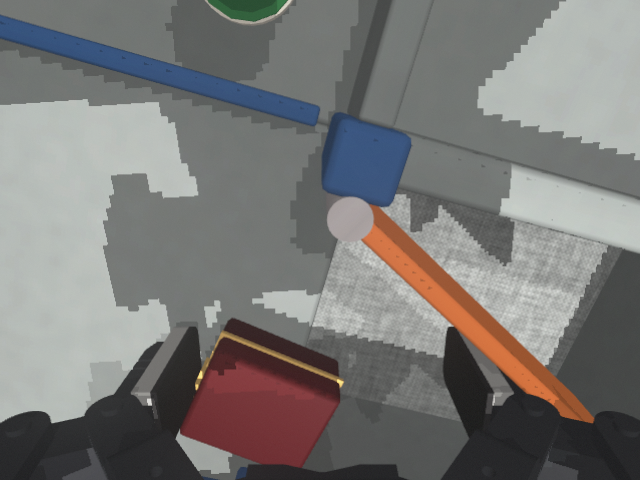

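The case front is over the edge, and the flap, held by the right finger, is well off it. I'll push on to B x≈3.

Call:
play_rows(
  deltas=[
    [-0.002,0.008,0,0,0,0,0],
    [-0.004,0.016,0,0,0,0,0],
    [-0.0065,0.024,0,0,0,0,0],
    [-0.0085,0.032,0,0,0,0,0],
    [-0.0105,0.04,0,0,0,0,0],
    [-0.013,0.048,0,0,0,0,0],
    [-0.015,0.056,0,0,0,0,0],
    [-0.018,0.064,0,0,0,0,0],
    [-0.021,0.072,0,0,0,0,0],
    [-0.0225,0.077,0,0,0,0,0],
  ],
)

```text
clock: 6.15
position: [0.5986, -0.0077, 0.0653]
tool_rot: [3.141, -0.0, 1.504]
force: [-1.2, -0.2, -0.8]
grip_width: 0.0852
finger_force: 0.9
```

Run:
```python
from h import *
from workcell import *
b=np.load('b2.npy');s=observe();ph=np.radians(15)
cv2.imwrite('pics/w5.png',grab_frame('wrist')[:,:,::-1])
print(s['position'],s['tool_rot'],s['force'],w2box(b,s['position'])-[48,12.9,0])
```

```text
[ 0.5985597  -0.00765955  0.06528453] [ 3.14146165e+00 -1.76527727e-05  1.50447097e+00] [-1.21663049 -0.16410455 -0.76526114] [  3.09194761 -12.04836573  65.28452755]
```

View pics/w5.png

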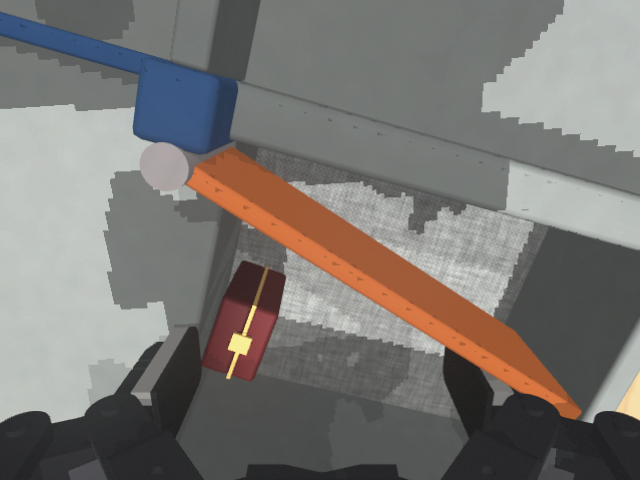

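The case has gone over the edge and stands nose down in the well by the step. I'll hold 0.3 s and see whether it has settled.

Call:
play_rows(
  deltas=[
    [0,0,0,0,0,0,0],
    [0,0,0,0,0,0,0],
    [0,0,0,0,0,0,0],
  ],
)

```text
clock: 6.5
position: [0.5982, -0.0075, 0.0654]
tool_rot: [3.141, 0.0, 1.505]
force: [-0.1, -1.4, 0.4]
grip_width: 0.0857
finger_force: 0.9
```

Run:
```python
from h import *
from workcell import *
b=np.load('b2.npy');s=observe();c=get_calibration('wrist');im=grab_frame('wrist')[:,:,::-1]
print(s['force'],cv2.absdiff(im,cv2.imread('pics/w5.png'))[250:400,180:320].mean())
cv2.imwrite('pics/w6.png',im)
for z in(.052,.07): print(z,[w2box(b,p2w(c,u,z)).round(0).tolist() for u in((244,262),(285,275),(252,380),(204,363))])
```

```text
[-0.06102996 -1.35707547  0.41055098] 3.98584126984127
0.052 [[15.0, 15.0, 52.0], [31.0, 14.0, 52.0], [29.0, -38.0, 52.0], [8.0, -35.0, 52.0]]
0.07 [[16.0, 23.0, 70.0], [31.0, 22.0, 70.0], [29.0, -24.0, 70.0], [10.0, -21.0, 70.0]]
```

The case stands on end against the step. Its top is about 52 mm above the counter, so it is below the flap. I'll draw straight back out along the box's -x.

Call:
play_rows(
  deltas=[
    [0.006,-0.022,0,0,0,0,0],
    [0.012,-0.044,0,0,0,0,0],
    [0.018,-0.066,0,0,0,0,0],
    [0.024,-0.088,0,0,0,0,0],
    [0.03,-0.11,0,0,0,0,0],
    [0.036,-0.132,0,0,0,0,0],
    [0.042,-0.154,0,0,0,0,0],
    [0.048,-0.176,0,0,0,0,0],
    [0.055,-0.205,0,0,0,0,0],
    [0.063,-0.234,0,0,0,0,0],
  ],
)

```text
clock: 7.55
position: [0.4827, 0.0324, 0.0654]
tool_rot: [3.141, -0.001, 1.505]
force: [0.0, 0.4, 0.0]
grip_width: 0.0852
finger_force: 0.0
```

Call:
play_rows(
  deltas=[
    [0,-0.01,0,0,0,0,0],
    [0,-0.01,0,0,0,0,0],
    [0,-0.01,-0.05,0,0,0,0],
    [0,-0.01,-0.12,0,0,0,0],
    [0,-0.01,-0.2,0,0,0,0],
    [0,-0.01,-0.28,0,0,0,0],
    [0,-0.01,-0.36,0,0,0,0],
    [0,-0.01,-0.39,0,0,0,0],
    [0,-0.01,-0.39,0,0,0,0],
    [0,-0.01,-0.39,0,0,0,0],
  ],
)

```text
clock: 8.55
position: [0.4787, 0.0318, 0.2601]
tool_rot: [3.141, -0.0, 1.504]
force: [0.6, 0.2, -1.0]
grip_width: 0.0854
finger_force: 0.0
```

Call:
play_rows(
  deltas=[
    [0,0,0,0,0,0,0],
    [0,0,0,0,0,0,0],
    [0,0,0,0,0,0,0],
    [0,0,0,0,0,0,0],
    [0,0,0,0,0,0,0],
    [0,0,0,0,0,0,0],
    [0,0,0,0,0,0,0],
    [0,0,0,0,0,0,0],
    [0,0,0,0,0,0,0],
    [0,0,0,0,0,0,0],
  ],
)

```text
clock: 9.55
position: [0.4785, 0.0321, 0.2603]
tool_rot: [3.142, -0.0, 1.505]
force: [0.1, 0.0, -0.1]
grip_width: 0.0851
finger_force: 0.0
```

Run:
```python
from workcell import *
import cv2,numpy as np
w=grab_frame('wrist')[:,:,::-1];s=grab_frame('side')[170:330,240:440,::-1]
a=np.zeros((600,640,3),np.uint8);a[:360]=w[:360];a[360:,:300]=cv2.resize(s,(300,240),interpolation=cv2.INTER_CUBIC)
a[360:,310:]=cv2.resize(cv2.imread('pics/side0.png')[170:330,240:440],(300,240),interpolation=cv2.INTER_CUBIC).repeat(1,0)[:,:].copy() if 0 else 0
cv2.imwrite('pics/f.png',a);print(observe()['force'],observe()['clock'])
```

```text
[-0.88356209 -0.32525517 -0.32070631] 9.65
```

View pics/f.png

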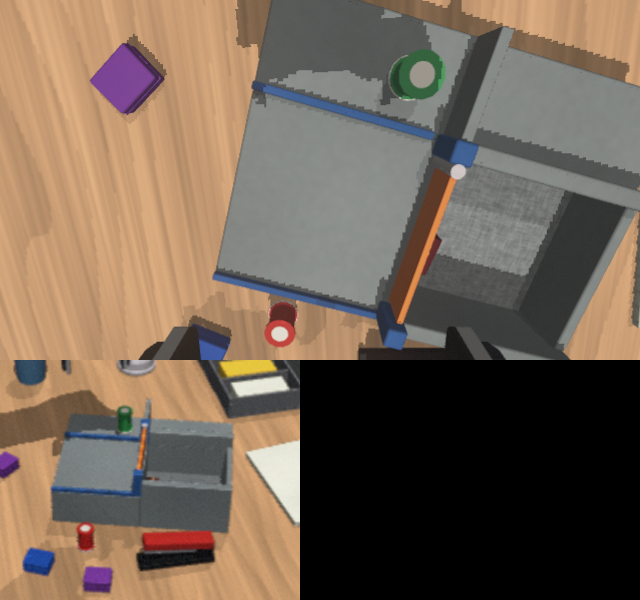

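The flap is back in its shut line between the posts, and a bit of the case shows in the well behind it. The spools and stapler haven't moved. I'll wait one more second for the damper, then hand in.

Call:
play_rows(
  deltas=[
    [0,0,0,0,0,0,0],
    [0,0,0,0,0,0,0],
    [0,0,0,0,0,0,0],
    [0,0,0,0,0,0,0],
    [0,0,0,0,0,0,0],
    [0,0,0,0,0,0,0],
    [0,0,0,0,0,0,0],
    [0,0,0,0,0,0,0],
    [0,0,0,0,0,0,0],
    [0,0,0,0,0,0,0],
  ],
)

```text
clock: 10.65
position: [0.4785, 0.0321, 0.2603]
tool_rot: [-3.142, -0.0, 1.505]
force: [0.3, -0.1, 0.2]
grip_width: 0.0854
finger_force: 0.0
```

```bash
python3 -c "
from workcell import *
print(job_done())"
```

```text
the job is handed in; nothing more can be done
None
```

The case is in the well (last seen clearly standing on end against the step), the flap looks shut behind it, the bystanders in view look unmoved, and the job was handed in at about 10.7 s; no verdict came back.

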